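# Unhook the stirrer caddy from its keeper hook and set it in the serving tray

## Task

Take the green stirrer caddy off its deep keeper hook: lift it by its wooden fin until the bail gently pushes up the yellow sprung keeper and clears the hook's tip, draw it out towards the hook's open side, and set it down gently, upright, fully inside the empty cork-lined bay of the serving tray, then let go. Do not force the hook or its keeper, and leave the cups, jars and other things where they are.

Things in the scene. Friction and masses are not known exactly. Their poses are not given: they have to be found in the camera images.
- stand: Fixed dark steel hook stand. Origin on the table straight under the bail's bar; z up; the hook opens towards -x of the stand (draw the caddy out along -x). Base plate 14 mm thick, x -50 to +140, y -65 to +65 mm. Pressing the caddy on any part of it (hook, nose, keeper) with more than about 12 N damages it.
- hook_floor (a point): On the upper face of the flat steel hook arm (10 mm wide, 8 mm thick, along x), where the bail's bar hangs, 240 mm above the table. A wooden back rest (100 mm wide, 77 to 132 mm below this point, its face 25 mm towards +x) steadies the caddy's back.
- hook_end (a point): End of the hook arm's upper face, 12 mm towards -x from hook_floor. Just beyond it stands the upturned steel nose (x -23 to -13 mm from hook_floor, 14 mm wide, round tip). Its height is adjustable: the tip is 22 to 62 mm above the hook floor, differs every time and is not measured: feel for it. The nose's plate also reaches up to 50 mm below the floor.
- post_top (a point): Top of the post, 387 mm up, 75 mm to +x of hook_floor. On it a red carrier holds the sprung yellow keeper plate over the hook (x -20 to +30 mm from hook_floor, 26 mm wide). Its underside rests 5.5 mm above the tip, wherever that is; it moves straight up 16 mm, yields from about 1 N, stiffens 2 N per mm. The bar must push it up 2.5 mm (about 6 N) to clear the tip.
- caddy_grip (a point): Grip point in the upright wooden fin of the loose green caddy (0.3 to 0.5 kg, 170 mm high overall). Fin 12 mm thick along y, 40 mm long along x; top edge 15 mm above this point, nothing beside it for 100 mm below. z up; +x is the caddy's bail side, towards the post. Centre of its underside: 20 mm towards +x, 155 mm below.
- caddy_bar (a point): Middle of the bail's horizontal bar, a steel rod 8 mm in diameter along the caddy's y, 82 mm long between its two upright legs; 50 mm towards +x from the grip point and 5 mm lower. At the start it hangs on the hook floor behind the nose, with 9 mm free between it and the nose.
- caddy_base (a point): Centre of the underside of the caddy's box (110 (x) x 90 (y) x 50 mm high), which is to stand on the bay's floor.
- caddy: The caddy as a whole; origin at the centre of its box's underside, axes as for caddy_grip. The keeper pushes beside the grip, so hold the fin firmly; the caddy may still tip slightly between the fingers: level it before setting it down. When the bar passes the tip the keeper lets go and its push drops to nothing.
- tray: Fixed dark wooden serving tray, 144 mm (x, from -72 to 72) x 226 mm (y, from -62 to 164), floor 8 mm thick, rims 6 mm wide and 20 mm high. Origin under the centre of the empty cork-lined bay; the other bay, towards +y, holds the sugar jar (80 mm high).
- bay (a point): Centre of the floor of the empty cork-lined bay, 8 mm above the table; inside 132 mm (x) x 112 mm (y), rims 12 mm above this floor. The caddy fits with its x along the bay's x, either way round.
- sugar_jar: Bystander: glass jar, 60 mm across, 80 mm high, in the tray's other bay; origin at the centre of its underside.
- cup: Bystander: white mug, 72 mm across, 75 mm high, beside the stand; origin at the centre of its underside.
- milk_jug: Bystander: steel jug, 84 mm across, 95 mm high; origin at the centre of its underside.
- tumbler: Bystander: glass tumbler, 72 mm across, 110 mm high; origin at the centre of its underside.
- canister: Bystander: white canister, 90 mm across, 120 mm high; origin at the centre of its underside.
- black_box: Bystander: black carton-sized box 90 x 110 x 80 mm; origin at the centre of its underside.
- tamper: Bystander: dark wooden tamper, 58 mm across, 88 mm high; origin at the centre of its underside.
Things that resemble listed ones, but are neither listed nor needed, are in the scene too. Leave any blue look-alike of the caddy alone.

How it is judged:
On the way:
1. the bail has come out over the hook's tip: its bar is more than 35 mm out from its hanging place, on the open side of the hook and above the hook floor, with the caddy touching no part of the stand (x of caddy_bar in the frame of stand below -0.035 m and z of caddy_bar in the frame of stand above 0.245 m and contact force between caddy and stand below 0.2 N), for 0.1 s.
At the end, for the whole second after the job is handed in: The caddy stands upright (within 0.06 rad) and at rest on the floor of the empty bay (underside within 4 mm of the floor, centre within 18 mm of the bay's centre, its length along the bay's within 0.25 rad), let go (horizontal distance between caddy_base and bay below 0.018 m and z of caddy_base in the frame of bay between -0.004 and 0.004 m and angle between caddy's own z axis and vertical below 0.06 rad and angle between the x axis of caddy and the x axis of tray, either way round below 0.25 rad and linear speed of caddy below 0.02 m/s); the robot touches nothing.
It fails at once if the caddy presses on the stand, its hook or its keeper with more than 14 N (contact force between caddy and stand above 14 N).
It fails at once if the caddy is dropped or slammed into the tray (still faster than 0.35 m/s within 20 mm of the bay's floor) (horizontal distance between caddy_base and bay below 0.1 m and z of caddy_base in the frame of bay below 0.02 m and linear speed of caddy above 0.35 m/s).
It fails at once if the gripper or arm pushes on the stand with more than 10 N (contact force between any of the fingers, the arm and stand above 10 N).
It fails at once if a bystander is moved by more than 20 mm (distance of any of sugar_jar, cup, milk_jug, tumbler, canister, black_box, tamper from where it was at the start of the episode above 0.02 m).
It also fails if it takes over 58 s, if anything falls off the work surface, if the arm or the gripper's body presses on something with over 40 N, if the wrist force passes 120 N, or if a joint passes its speed limit or range.

## Robot

A 6-joint arm with a two-finger parallel gripper is mounted at the origin on the work surface. World frame = base frame: x ahead of the robot, y to its left, z up, the work surface at z = 0. Lengths are in m, angles in rad, forces in N, time in s.
With the tool pointing down it reaches from about 0.25 to 0.725 m from the base axis. Payload 4 kg.
Tool frame: the origin (TCP) lies on the centre line of the jaws, within the pads' length; the fingertips stand 17 mm ahead of it and the grasp point (between the pads) lies 2 mm behind it; z points along the fingers, x is the direction in which the jaws open and shut, and the axes are right-handed (so a half turn about z gives the same grasp; the last joint's range is limited). The gripper opens to 85 mm and grips with 20 to 120 N. Pads are 22 mm wide; open, the fingers measure 114 mm over their backs; the gripper's body (76 mm by 85 mm) begins 54 mm behind the grasp point. The pads swing forward as they close: fully open they stand 13 mm farther back than shut.
Start: joints at [1.205, 0.241, 0.005, 1.335, 0, 1.571], TCP at [0.179, 0.467, 0.248] pointing down, gripper open.
Joint ranges: [-2.72, 2.72], [-1.05, 1.87], [-1.09, 1.28], [-1.99, 2.15], [-1.42, 1.44], [-3.14, 3.14]. Speed limits (rad/s): [2.79, 2.79, 3.14, 3.14, 3.14, 3.14].

## Interface

Orientations are given as a unit quaternion [x, y, z, w].
In Python, from workcell import bot gives the robot as it stands.
- The arm moves only by the tool jog_arm, never from a script. Its arguments are lists of equal length, an entry for each row: "jaw": the closure, from 0 (fully open) to 1 (shut); "linear": the shift along the tool's x, y, z in m, a list of three; "delta_rot": the turn, a rotation vector about the tool's x, y, z in degrees, a list of three. A call has exactly 8 rows; each row is the pose to reach, as a shift and turn from the pose commanded when the call began, along the tool's axes at that moment; what a row does not reach only later rows make up. A row lasts 1/12 s, in which the tool goes at most 41.7 mm and 7.16 degrees, less where a joint would pass 70% of its speed; a pose out of reach is approached as far as the arm can. A call with a gripper value outside its range is refused whole. The fingers move at their own pace and stop on an object; the grip force is fixed at half the most. Time passes only in rows, so rows that repeat a pose let the fingers close, or fill a call up. It gives the time, the measured TCP pose, the force and the opening at its end, in the units of the state.
- bot.get_obs(): the state, without advancing time (a new reading comes with each control period).
- bot.camera(name): name is "side" or "top" or "wrist"; returns (picture, depth): 384x512x3 uint8, red, green, blue; 384x512 float32, m along the optical axis (not along the pixel's ray), 0 where there is no reading.
- bot.calibration(name): a dict with "fovy" (degrees; the focal length in pixels is half the picture's height over the tangent of half this angle, whatever the lens; pixels are square), "cx", "cy" (the principal point, pixels), "k1" (the pictures are not rectified: a ray, as slopes to the right and down, at radius r is drawn at 1 + k1 r^2 times it, then the intrinsics apply), "origin" and "orientation" of the camera in the world. Camera axes: x right, y down, z forward; pixel columns grow to the right and rows downward; lengths in m; the calibration is good to about 2 mm. A picture is of the moment at which its call begins: read the wrist's pose just before it. calibration takes no time and is no camera call; for the wrist camera it gives the pose at the moment of the call.
- bot.job_done(): hands the job in, once; it reports no verdict.
The state is a dict: "clock": time; "joint_pos": joint angles; "joint_vel": joint speeds; "tau": joint torques, N m; "eef_pos": TCP position; "tool_rot": TCP orientation; "ft_force": force on the tool from outside, world axes, zero at the start; "ft_torque": the same for the moment, N m; "grip_width": finger opening in m.
Only numpy, scipy, OpenCV 4.12 (cv2) and the standard library are available. Lean on these libraries where they do the work, as an engineer would, in place of code of your own. Each camera call takes 0.05 s, during which the arm holds its last target.

## Working session

There is one attempt and no reset: what is moved stays moved. The work goes in short steps, Python scripts to look and compute and a tool call to move; the robot and the scene stay as the last step left them, time stands still between calls to the robot, and variables do not carry over. Pictures are saved under pics/ and viewed, and the job is handed in when it is done.

Besides the shell and the picture viewer there is one more tool, called as name(argument=value, ...) on one line, values as JSON. jog_arm: Moves the arm, as the interface text tells. Its arguments: {"type":"object","properties":{"jaw":{"type":"array","items":{"type":"number"}},"linear":{"type":"array","items":{"type":"array","items":{"type":"number"}}},"delta_rot":{"type":"array","items":{"type":"array","items":{"type":"number"}}}},"required":["jaw","linear","delta_rot"]}

```bash
mkdir -p pics; ls
cat > h.py <<'E'
import numpy as np,cv2
from workcell import bot
from scipy.spatial.transform import Rotation as R
def grab(n,tag):
    c=bot.calibration(n); im,d=bot.camera(n)
    cv2.imwrite(f'pics/{tag}.png',im[:,:,::-1]); np.savez(f'pics/{tag}.npz',im=im,d=d,c=np.array([c],dtype=object))
    return im,d,c
def load(tag):
    z=np.load(f'pics/{tag}.npz',allow_pickle=True); return z['im'],z['d'],z['c'][0]
def K(c,h=384):
    f=h/2/np.tan(np.radians(c['fovy'])/2); return np.array([[f,0,c['cx']],[0,f,c['cy']],[0,0,1.]])
def slopes(c,uv):
    uv=np.atleast_2d(np.asarray(uv,float)); k=K(c)
    s=(uv-[c['cx'],c['cy']])/k[0,0]; t=s.copy()
    for _ in range(30): t=s/(1+c['k1']*(t**2).sum(1,keepdims=True))
    return t
def ray(c,uv):
    t=slopes(c,uv); d=np.c_[t,np.ones(len(t))]
    return np.array(c['origin']),R.from_quat(c['orientation']).apply(d)
def pts(c,uv,depth):
    o,d=ray(c,uv); return o+d*np.asarray(depth).reshape(-1,1)
def plane(c,uv,z):
    o,d=ray(c,uv); return o+d*((z-o[2])/d[:,2:3])
def cloud(tag):
    im,d,c=load(tag); v,u=np.mgrid[:384,:512]; P=pts(c,np.c_[u.ravel(),v.ravel()],d.ravel()).reshape(384,512,3); P[d==0]=np.nan
    return im,P
def proj(c,P):
    q=R.from_quat(c['orientation']).inv().apply(np.atleast_2d(P)-c['origin']); s=q[:,:2]/q[:,2:]
    s=s*(1+c['k1']*(s**2).sum(1,keepdims=True)); return s*K(c)[0,0]+[c['cx'],c['cy']]
E
python3 - <<'E'
from h import *
o=bot.get_obs();print(o)
for n in ['side','top','wrist']:
    im,d,c=grab(n,n+'0');print(n,c)
E
```

```text
pics
{'clock': 0.0, 'joint_pos': array([ 1.20497044e+00,  2.41416593e-01,  3.69860311e-03,  1.33519978e+00,
       -2.39541731e-05,  1.57078045e+00]), 'joint_vel': array([ 7.49939177e-04, -2.05752783e-04,  6.56037902e-04,  6.04269858e-05,
       -3.96982920e-04, -1.49603318e-03]), 'tau': array([-5.51894736e-04, -3.72321761e+01,  2.52405399e+01,  1.70817092e-02,
       -1.83245197e-04, -2.24597557e-06]), 'eef_pos': array([0.17864893, 0.46634329, 0.24740134]), 'tool_rot': array([ 8.23924837e-01,  5.66698100e-01, -8.67175690e-04,  6.10962324e-04]), 'ft_force': array([-0.26781907,  0.02988085, -0.2770651 ]), 'ft_torque': array([ 0.00100319, -0.00214147, -0.01670556]), 'grip_width': 0.08553641557426735}
side {'fovy': 45.320114753809705, 'cx': 259.2451794774574, 'cy': 192.52189174025136, 'k1': -0.01985363637968492, 'origin': array([0.03784071, 0.86559898, 1.41122211]), 'orientation': array([-0.26229485,  0.90060281, -0.33234989,  0.09828293])}
top {'fovy': 54.521625434041894, 'cx': 255.5014984596292, 'cy': 186.5156319919816, 'k1': -0.01996531930915302, 'origin': array([ 0.29338199, -0.02695347,  1.60899878]), 'orientation': array([ 0.71871628, -0.68659723,  0.07390481, -0.0810508 ])}
wrist {'fovy': 59.865922358995554, 'cx': 249.48147234985933, 'cy': 189.58127155369166, 'k1': -0.043774373779558076, 'origin': array([0.10913042, 0.49247134, 0.37274643]), 'orientation': array([0.81507008, 0.56074644, 0.08177642, 0.1205687 ])}
```

View pics/side0.png

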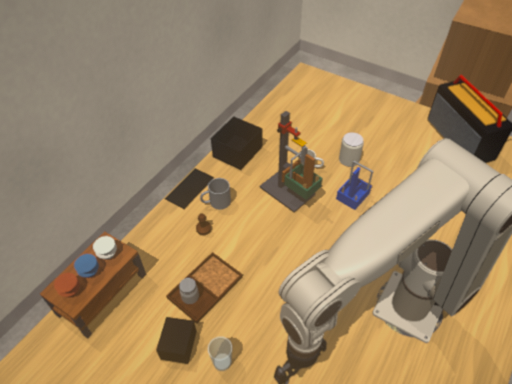

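View pics/top0.png

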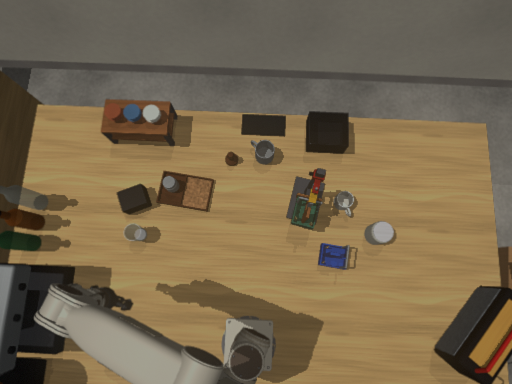

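View pics/wrist0.png

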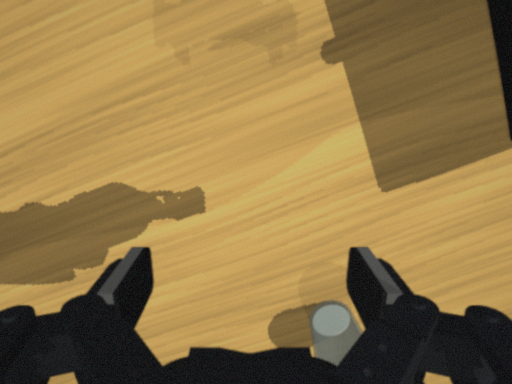

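Side view: the green caddy is at about (302,178) on the stand, and the tray is at (205,285) with its empty cork bay at (217,275). Top view: caddy (305,212), tray (187,190), cork bay (198,193). The only thing that could be mistaken for it is the blue caddy at side (354,190) / top (335,257). I choose the green one and will check it in a crop.

Run:
```python
from h import *
a,_,_=load('side0');b,_,_=load('top0')
A=cv2.resize(a[95:220,240:345],None,fx=4,fy=4,interpolation=cv2.INTER_CUBIC)
B=cv2.resize(b[150:250,275:365],None,fx=4,fy=4,interpolation=cv2.INTER_CUBIC)
h=max(A.shape[0],B.shape[0]);C=np.zeros((h,A.shape[1]+B.shape[1],3),np.uint8);C[:A.shape[0],:A.shape[1]]=A;C[:B.shape[0],A.shape[1]:]=B
cv2.imwrite('pics/crop0.png',C[:,:,::-1])
```

```text
(no output)
```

View pics/crop0.png

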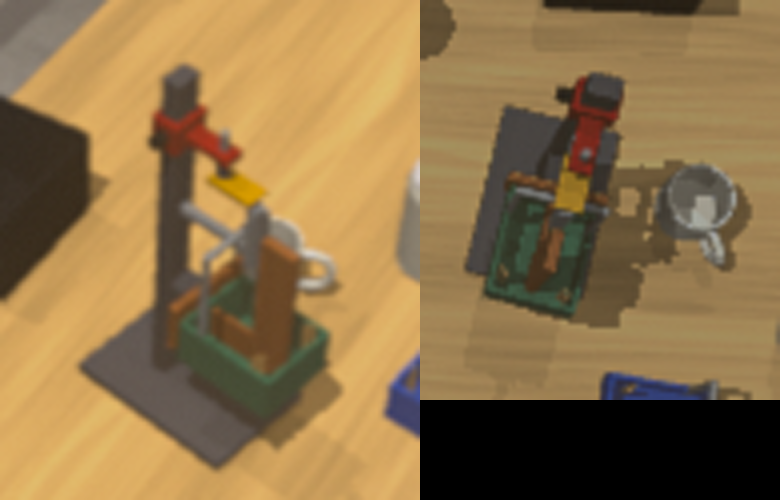

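The crop confirms it: the green caddy with its wooden fin hangs under the yellow keeper, and the hook opens towards the robot. The blue one stands separately. Next I measure.

```bash
cat > m.py <<'E'
from h import *
import sys
for t in sys.argv[1:]:
    im,P=cloud(t); hsv=cv2.cvtColor(im,cv2.COLOR_RGB2HSV); H,S,V=[hsv[:,:,i].astype(int) for i in range(3)]
    x,y,z=P[...,0],P[...,1],P[...,2]
    near=(x>.2)&(x<.75)&(y>-.4)&(y<0.05)
    def show(n,m,full=False):
        if m.sum()<3: print(t,n,'none');return
        q=P[m]; v,u=np.nonzero(m); print(t,n,m.sum(),'uv',u.mean().round(1),v.mean().round(1),'med',np.median(q,0).round(4),'lo',np.percentile(q,3,axis=0).round(4),'hi',np.percentile(q,97,axis=0).round(4))
        if full:
            r=cv2.minAreaRect((q[:,:2]*1000).astype(np.float32)); print('   rect mm',r)
    g=(H>55)&(H<90)&(S>70)&near
    show('green',g&(z>.05),True)
    show('green rim',g&(z>.13),True)
    show('yellow',(H>20)&(H<32)&(S>190)&(z>.2)&near,True)
    show('red',((H<5)|(H>174))&(S>150)&(z>.2)&near,True)
    show('fin top',(H>5)&(H<20)&(S>80)&(z>.25)&(z<.29)&near,True)
    show('plate',(S<70)&(V<110)&(z>.005)&(z<.03)&near,True)
    show('posttop',(z>.375)&near,True)
    tr=(x>.2)&(x<.75)&(y>.05)&(y<.5)
    cork=(H>5)&(H<18)&(S>90)&(V>110)&tr&(z>-.0)&(z<.02)
E
python3 m.py side0 top0
```

```text
side0 green 3 uv 299.3 185.0 med [ 0.5177 -0.1571  0.1426] lo [ 0.5152 -0.1593  0.1421] hi [ 0.5246 -0.1549  0.1453]
   rect mm ((519.5777587890625, -157.82308959960938), (3.975388288497925, 10.210734367370605), 76.77507781982422)
side0 green rim 3 uv 299.3 185.0 med [ 0.5177 -0.1571  0.1426] lo [ 0.5152 -0.1593  0.1421] hi [ 0.5246 -0.1549  0.1453]
   rect mm ((519.5777587890625, -157.82308959960938), (3.975388288497925, 10.210734367370605), 76.77507781982422)
side0 yellow 53 uv 299.6 141.8 med [ 0.5562 -0.2049  0.3025] lo [ 0.5396 -0.2199  0.2972] hi [ 0.5793 -0.1929  0.3061]
   rect mm ((560.4608154296875, -209.13327026367188), (26.91445541381836, 46.6485595703125), 77.1087646484375)
side0 red none
side0 fin top 111 uv 297.2 148.1 med [ 0.5438 -0.208   0.2622] lo [ 0.4898 -0.2336  0.2512] hi [ 0.6395 -0.1894  0.2883]
   rect mm ((563.9442749023438, -207.12826538085938), (29.805532455444336, 153.88754272460938), 77.41887664794922)
side0 plate 605 uv 286.0 193.3 med [ 0.6056 -0.1869  0.0121] lo [ 0.3254 -0.3229  0.0062] hi [ 0.6898 -0.1473  0.021 ]
   rect mm ((495.42333984375, -246
[... 1224 characters left out ...]
461)
top0 fin top 42 uv 308.3 209.5 med [ 0.5088 -0.2018  0.2632] lo [ 0.4884 -0.2169  0.2537] hi [ 0.623  -0.195   0.2843]
   rect mm ((555.6409912109375, -208.68556213378906), (11.435249328613281, 137.05960083007812), 81.94428253173828)
top0 plate 488 uv 307.5 199.7 med [ 0.6281 -0.2019  0.0134] lo [ 0.3399 -0.3875  0.0062] hi [ 0.6923 -0.1518  0.0247]
   rect mm ((507.748779296875, -273.6213684082031), (262.60797119140625, 366.79193115234375), 84.15206146240234)
top0 posttop 57 uv 320.8 171.4 med [ 0.6295 -0.2272  0.3854] lo [ 0.6188 -0.2409  0.3791] hi [ 0.6399 -0.2135  0.3909]
   rect mm ((630.0079956054688, -227.2899932861328), (28.93443489074707, 20.99842071533203), 77.19573211669922)
```

```bash
cat >> h.py <<'E'
def target(yaw,tilt):
    """tool x = stand y, tool z tilted towards stand +x by tilt (deg)"""
    u=np.array([np.cos(np.radians(yaw)),np.sin(np.radians(yaw)),0]); v=np.array([-u[1],u[0],0]); t=np.radians(tilt)
    zz=np.sin(t)*u-np.cos(t)*np.array([0,0,1.]); return R.from_matrix(np.c_[v,np.cross(zz,v),zz])
def rel(p,Rt):
    o=bot.get_obs(); Rc=R.from_quat(o['tool_rot']); 
    print('t',o['clock'],'at',o['eef_pos'].round(4),'F',o['ft_force'].round(2),'w',round(o['grip_width'],4))
    print('linear mm',(Rc.inv().apply(np.asarray(p)-o['eef_pos'])*1000).round(1),'rot deg',np.degrees((Rc.inv()*Rt).as_rotvec()).round(2))
E
python3 - <<'E'
from h import *
for t in ['side0','top0']:
    im,P=cloud(t); c=load(t)[2]; hsv=cv2.cvtColor(im,cv2.COLOR_RGB2HSV).astype(int); H,S,V=hsv[...,0],hsv[...,1],hsv[...,2]
    x,y,z=P[...,0],P[...,1],P[...,2]
    # cork bay blob
    m=np.zeros((384,512),np.uint8)
    if t=='top0': m[165:215,150:222]=1
    else: m[250:325,160:250]=1
    print(t,[np.median(hsv[p],0) if 0 else hsv[p] for p in ([(193,198),(193,160),(220,198)] if t=='top0' else [(272,217),(310,200),(250,260)])])
    dark=(V<120)&(m>0)&(z<.06); n,l,s,cc=cv2.connectedComponentsWithStats(dark.astype(np.uint8)); k=1+s[1:,4].argmax(); 
    cn=np.nonzero(l==k); uv=np.c_[cn[1],cn[0]]
    for zz in (.02,): print('dark rect',cv2.minAreaRect((plane(c,uv,zz)[:,:2]*1000).astype(np.float32)))
    A=cv2.resize(im[160:220,145:227] if t=='top0' else im[245:325,160:250],None,fx=6,fy=6,interpolation=cv2.INTER_CUBIC); cv2.imwrite(f'pics/tray_{t}.png',A[:,:,::-1])
rel([.434,-.187,.355],target(-10.8,35))
E
```

```text
side0 [array([ 15, 152, 170]), array([ 14, 161, 100]), array([ 18, 141, 211])]
dark rect ((611.3572998046875, 317.3059997558594), (233.69973754882812, 152.34632873535156), 84.69664764404297)
top0 [array([ 15, 134, 135]), array([ 16, 143,  50]), array([ 20, 117, 164])]
dark rect ((614.76513671875, 317.1597900390625), (172.33035278320312, 283.93414306640625), 0.5016952753067017)
t 0.15 at [0.1787 0.4665 0.2476] F [-0.12  0.15  0.21] w 0.0855
linear mm [-519.1  472.2 -106.5] rot deg [-34.92   3.19  -9.81]
```

View pics/tray_top0.png

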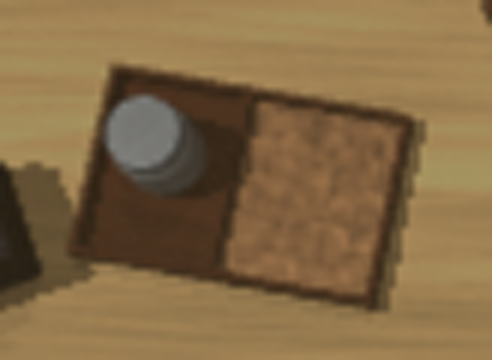

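View pics/tray_side0.png

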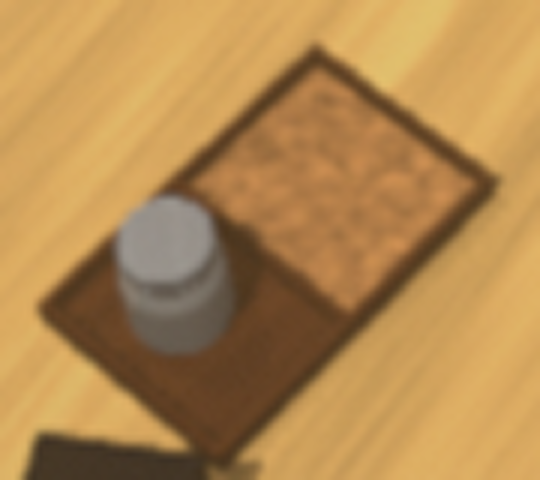

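Run:
```python
from h import *
S=np.array([[316,45],[497,182],[222,464],[40,308]])/6+[160,245]-.42
T=np.array([[113,66],[414,118],[380,309],[70,256]])/6+[145,160]-.42
for t,q in(('side0',S),('top0',T)):
    c=load(t)[2]; p=plane(c,q,.02); print(t,p[:,:2].round(4).tolist(), [np.linalg.norm(p[i]-p[(i+1)%4]).round(4) for i in range(4)])
    # side order: far(-y,+x)?,...
    ang=[np.degrees(np.arctan2(*(p[(i+1)%4]-p[i])[[1,0]])).round(1) for i in range(4)]; print(ang,p.mean(0).round(4))
```

```text
side0 [[0.6724, 0.1913], [0.5289, 0.2109], [0.5569, 0.4335], [0.6991, 0.4145]] [np.float64(0.1448), np.float64(0.2244), np.float64(0.1435), np.float64(0.2248)]
[np.float64(172.2), np.float64(82.8), np.float64(-7.6), np.float64(-96.8)] [0.6143 0.3125 0.02  ]
top0 [[0.7013, 0.4077], [0.6719, 0.183], [0.5299, 0.1974], [0.5582, 0.4247]] [np.float64(0.2267), np.float64(0.1427), np.float64(0.229), np.float64(0.1441)]
[np.float64(-97.5), np.float64(174.2), np.float64(82.9), np.float64(-6.8)] [0.6154 0.3032 0.02  ]
```

jog_arm(jaw=[0,0,0,0,0,0,0,0], linear=[[-10,10,-40],[-40,40,-60],[-80,70,-90],[-120,100,-106],[-150,130,-106],[-180,160,-106],[-205,190,-106],[-230,210,-106]], delta_rot=[[0,0,0],[0,0,0],[0,0,0],[0,0,0],[-5,0,0],[-10,0,-2],[-15,1,-4],[-20,2,-6]])

```text
clock: 0.82
eef_pos: [0.274, 0.2212, 0.4338]
tool_rot: [0.78, 0.601, 0.114, 0.135]
ft_force: [-0.0, 0.2, 0.2]
grip_width: 0.0856
```

Noted: I gave that call's shifts in mm, but the tool expects m. Speed limits capped the motion and it stayed clear of everything. From here I use m.

Run:
```python
from h import *
print(bot.get_obs()['joint_pos'].round(2))
rel([.42,-.187,.365],target(-10.8,35))
```

```text
[ 0.94 -0.2  -0.02  1.6  -0.32  1.17]
t 0.8167 at [0.274  0.2212 0.4338] F [-0.01  0.24  0.21] w 0.0856
linear mm [-359.2  207.2  144.1] rot deg [-14.64   0.97  -3.82]
```

jog_arm(jaw=[0,0,0,0,0,0,0,0], linear=[[-0.03,0.017,0.0],[-0.06,0.035,0.01],[-0.09,0.052,0.02],[-0.12,0.07,0.03],[-0.15,0.087,0.045],[-0.18,0.104,0.06],[-0.21,0.12,0.07],[-0.24,0.138,0.08]], delta_rot=[[-2,0,0],[-4,0,-1],[-6,0,-1.5],[-8,0.5,-2],[-10,0.5,-3],[-12,1,-3.5],[-14,1,-4],[-14.6,1,-4]])

```text
clock: 1.48
eef_pos: [0.3621, -0.0476, 0.4007]
tool_rot: [0.734, 0.609, 0.191, 0.23]
ft_force: [0.9, 1.2, -1.3]
grip_width: 0.0851
```

Run:
```python
from h import *
print(bot.get_obs()['joint_pos'].round(2))
rel([.42,-.187,.365],target(-10.8,35))
```

```text
[-0.09 -0.52 -0.41  1.07 -0.06  0.08]
t 1.4833 at [ 0.3621 -0.0476  0.4007] F [ 0.94  1.17 -1.31] w 0.0851
linear mm [-126.3   47.5   76.6] rot deg [-0.21 -0.04  0.14]
```

jog_arm(jaw=[0,0,0,0,0,0,0,0], linear=[[-0.025,0.01,0.01],[-0.05,0.02,0.025],[-0.075,0.03,0.04],[-0.1,0.04,0.055],[-0.115,0.045,0.07],[-0.126,0.047,0.076],[-0.126,0.047,0.076],[-0.126,0.047,0.076]], delta_rot=[[0,0,0],[0,0,0],[0,0,0],[0,0,0],[0,0,0],[0,0,0],[0,0,0],[0,0,0]])

```text
clock: 2.15
eef_pos: [0.4199, -0.1856, 0.3646]
tool_rot: [0.736, 0.609, 0.189, 0.228]
ft_force: [-0.3, 0.0, 0.2]
grip_width: 0.0857
```

Run:
```python
from h import *
rel([.434,-.187,.355],target(-10.8,35))
grab('wrist','w1')
im,d,c=load('w1'); cv2.imwrite('pics/w1b.png',cv2.resize(im,(768,576))[:,:,::-1])
```

```text
t 2.15 at [ 0.4199 -0.1856  0.3646] F [-0.32  0.03  0.23] w 0.0857
linear mm [ 1.3  6.2 15.9] rot deg [-0.5  -0.03 -0.05]
```

View pics/w1b.png

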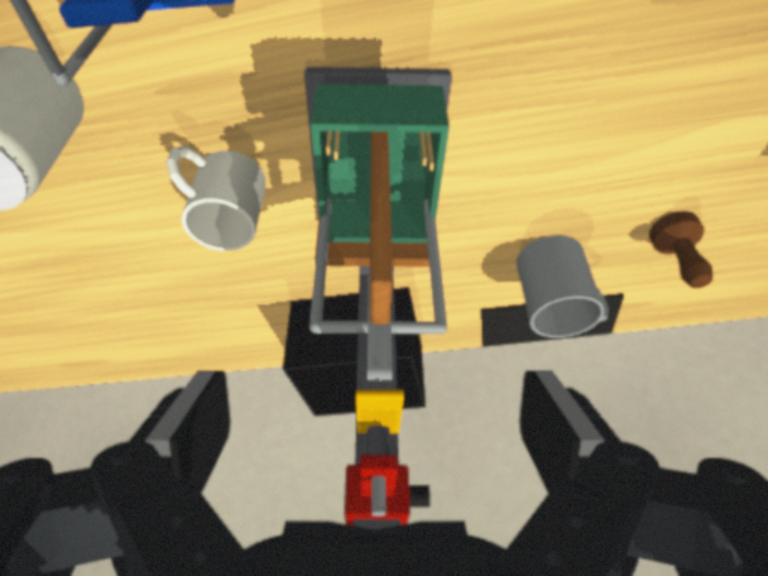

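Wrist view (768-wide): fin (380,130–325), bail bar (312–445, 328), nose tip about (379,375), yellow keeper (379,408), red carrier (378,490). All of them line up with the tool's centre plane.

Run:
```python
from h import *
im,P=cloud('w1'); c=load('w1')[2]; s=512/768
def at(u,v,r=1):
    u=int(u*s);v=int(v*s);q=P[v-r:v+r+1,u-r:u+r+1].reshape(-1,3);return np.nanmedian(q,0).round(4)
for n,u,v in [('barL',335,328),('barR',420,328),('nose',380,374),('nose',380,368),('nose',380,350),('nose',380,335),('keeper',379,396),('keeper',379,410),('keeper',379,425),('fin',381,320),('fin',381,310),('fin',381,290),('fin',381,250),('fin',381,200),('fin',381,150),('redT',378,470),('boxrimN',380,124),('boxrimL',316,180),('boxrimR',443,180),('rimcL',316,126),('rimcR',444,126)]: print(n,at(u,v))
hsv=cv2.cvtColor(im,cv2.COLOR_RGB2HSV).astype(int); H,S,V=hsv[...,0],hsv[...,1],hsv[...,2]
x,y,z=P[...,0],P[...,1],P[...,2]
def fit(n,m):
    v,u=np.nonzero(m);q=P[m];r=cv2.minAreaRect((q[:,:2]*1000).astype(np.float32));print(n,m.sum(),r,'z',np.percentile(q[:,2],[3,50,97]).round(4))
b=(x>.4)&(x<.7)&(y<-.1)&(y>-.35)
fit('yellow',b&(H>20)&(H<32)&(S>190)&(z>.28))
fit('fin',b&(H>4)&(H<18)&(S>90)&(z>.255)&(z<.29))
fit('bar',b&(S<60)&(z>.225)&(z<.26)&(x>.53)&(x<.58))
fit('green',b&(H>60)&(H<85)&(S>80)&(z>.13)&(z<.16))
```

```text
barL [ 0.548  -0.2367  0.2464]
barR [ 0.559  -0.1827  0.2457]
nose [ 0.5356 -0.2053  0.2896]
nose [ 0.5343 -0.205   0.286 ]
nose [ 0.5343 -0.2049  0.2748]
nose [ 0.5345 -0.2049  0.2643]
keeper [ 0.538  -0.2068  0.3023]
keeper [ 0.5532 -0.2094  0.3034]
keeper [ 0.5713 -0.2129  0.3035]
fin [ 0.5213 -0.2015  0.2632]
fin [ 0.5109 -0.1997  0.2634]
fin [ 0.4939 -0.1967  0.2634]
fin [ 0.4884 -0.1955  0.2392]
fin [ 0.4885 -0.1951  0.1988]
fin [ 0.4882 -0.1946  0.1501]
redT [ 0.5664 -0.2122  0.3328]
boxrimN [ 0.4736 -0.1928  0.1419]
boxrimL [ 0.6113 -0.286   0.0126]
boxrimR [ 0.6484 -0.1542 -0.0008]
rimcL [ 0.4668 -0.2342  0.1436]
rimcR [ 0.4826 -0.1519  0.1434]
yellow 773 ((561.5013427734375, -210.73426818847656), (25.2802791595459, 52.358848571777344), 77.71633911132812) z [0.2991 0.303  0.3037]
fin 501 ((510.9292907714844, -199.9169158935547), (11.32637882232666, 49.787147521972656), 78.8856201171875) z [0.2562 0.2628 0.264 ]
bar 835 ((545.4712524414062, -208.25567626953125), (88.86377716064453, 25.451581954956055), 78.92212677001953) z [0.2272 0.2447 0.2583]
green 2136 ((526.51171875, -204.06439208984375), (88.57707214355469, 111.03145599365234), 78.59203338623047) z [0.1308 0.1418 0.1445]
```

Run:
```python
from h import *
rel([.513,-.200,.247],target(-11.4,35))
```

```text
t 2.2 at [ 0.42   -0.1851  0.3653] F [-0.22 -1.17  0.46] w 0.0856
linear mm [  2.6  10.4 150.8] rot deg [-0.43 -0.39  0.52]
```

jog_arm(jaw=[0,0,0,0,0,0,0,0], linear=[[0.003,0.01,0.01],[0.003,0.01,0.035],[0.003,0.01,0.06],[0.003,0.01,0.085],[0.003,0.01,0.105],[0.003,0.01,0.12],[0.003,0.01,0.13],[0.003,0.01,0.13]], delta_rot=[[-0.4,-0.4,0.5],[-0.4,-0.4,0.5],[-0.4,-0.4,0.5],[-0.4,-0.4,0.5],[-0.4,-0.4,0.5],[-0.4,-0.4,0.5],[-0.4,-0.4,0.5],[-0.4,-0.4,0.5]])

```text
clock: 2.87
eef_pos: [0.5014, -0.1959, 0.2625]
tool_rot: [0.737, 0.605, 0.19, 0.232]
ft_force: [-1.5, 0.0, -1.0]
grip_width: 0.0852
```

Run:
```python
from h import *
rel([.513,-.200,.247],target(-11.4,35))
im,d,c=grab('wrist','w2'); cv2.imwrite('pics/w2b.png',cv2.resize(im,(768,576))[:,:,::-1])
```

```text
t 2.8667 at [ 0.5014 -0.1959  0.2625] F [-1.51  0.04 -1.04] w 0.0852
linear mm [-1.8  1.1 19.7] rot deg [-0.14 -0.09  0.14]
```

View pics/w2b.png

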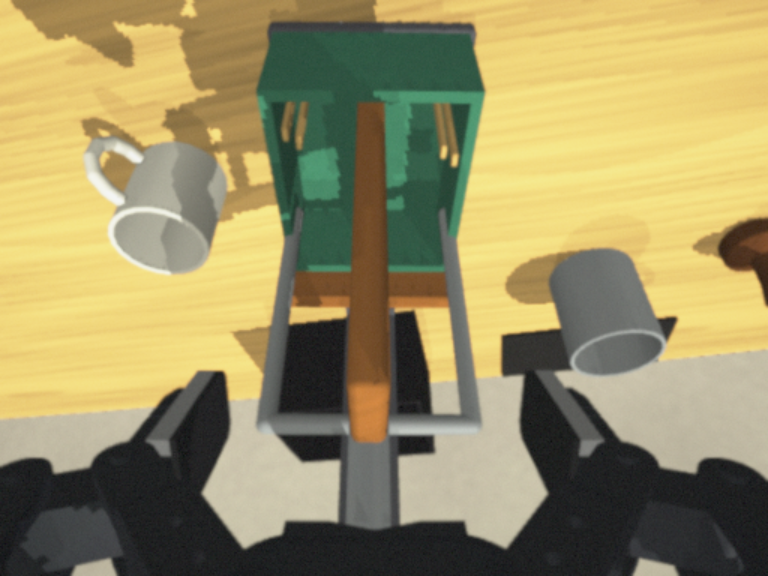

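Fin at (369,385) sits between the fingers, about 2 mm off their midpoint at 376. That matches the −1.8 mm correction. Advance and close.

jog_arm(jaw=[0,0,0,0,0.5,1,1,1], linear=[[-0.002,0.001,0.004],[-0.002,0.001,0.01],[-0.002,0.001,0.016],[-0.002,0.001,0.0195],[-0.002,0.001,0.0195],[-0.002,0.001,0.0195],[-0.002,0.001,0.0195],[-0.002,0.001,0.0195]], delta_rot=[[0,0,0],[0,0,0],[0,0,0],[0,0,0],[0,0,0],[0,0,0],[0,0,0],[0,0,0]])

```text
clock: 3.58
eef_pos: [0.513, -0.2021, 0.2491]
tool_rot: [0.738, 0.604, 0.19, 0.233]
ft_force: [0.0, 0.2, -0.0]
grip_width: 0.039
```

jog_arm(jaw=[1,1,1,1,1,1,1,1], linear=[[0,0,0],[0,0,0],[0,0,0],[0,0,0],[0,0,0],[0,0,0],[0,0,0],[0,0,0]], delta_rot=[[0,0,0],[0,0,0],[0,0,0],[0,0,0],[0,0,0],[0,0,0],[0,0,0],[0,0,0]])

```text
clock: 4.25
eef_pos: [0.5131, -0.2017, 0.2491]
tool_rot: [0.738, 0.604, 0.191, 0.233]
ft_force: [-2.0, 2.9, 4.6]
grip_width: 0.011
```

Run:
```python
from h import *
rel([.513,-.200,.247],target(-11.4,35)); print(bot.get_obs()['ft_torque'].round(3))
im,d,c=grab('wrist','w3'); cv2.imwrite('pics/w3b.png',cv2.resize(im,(768,576))[:,:,::-1])
R0=R.from_quat(bot.get_obs()['tool_rot'])
print('world +z 10mm in tool',R0.inv().apply([0,0,10]).round(2)); u=target(-11.4,35)
print('-u 10mm',R0.inv().apply([-9.8,1.98,0]).round(2))
```

```text
t 4.25 at [ 0.5131 -0.2017  0.2491] F [-2.05  2.92  4.64] w 0.011
linear mm [ 1.7 -1.6  1.5] rot deg [ 0.05 -0.01  0.07]
[0.685 0.553 0.377]
world +z 10mm in tool [-0.01  5.74 -8.19]
-u 10mm [ 0.01 -8.18 -5.74]
```

View pics/w3b.png

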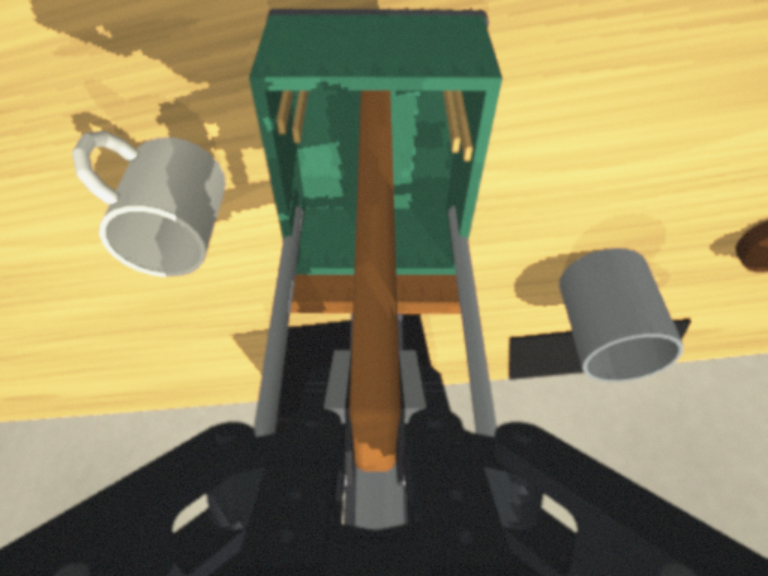

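Fin gripped (opening 11 mm), with the pads on both sides at (340,380)/(410,380). Lift the first 20 mm, with 2 mm out from the back rest.

jog_arm(jaw=[1,1,1,1,1,1,1,1], linear=[[0,0.0008,-0.0016],[0,0.002,-0.0038],[0,0.0032,-0.006],[0,0.0045,-0.009],[0,0.006,-0.012],[0,0.008,-0.0149],[0,0.0099,-0.0175],[0,0.0099,-0.0175]], delta_rot=[[0,0,0],[0,0,0],[0,0,0],[0,0,0],[0,0,0],[0,0,0],[0,0,0],[0,0,0]])

```text
clock: 4.97
eef_pos: [0.5116, -0.202, 0.2702]
tool_rot: [0.737, 0.604, 0.191, 0.234]
ft_force: [0.2, -0.9, -3.6]
grip_width: 0.0115
```

jog_arm(jaw=[1,1,1,1,1,1,1,1], linear=[[0,0.0011,-0.0016],[0,0.0023,-0.0033],[0,0.0034,-0.0049],[0,0.0046,-0.0066],[0,0.0057,-0.0082],[0,0.0069,-0.0098],[0,0.0086,-0.0123],[0,0.0086,-0.0123]], delta_rot=[[0,0,0],[0,0,0],[0,0,0],[0,0,0],[0,0,0],[0,0,0],[0,0,0],[0,0,0]])

```text
clock: 5.63
eef_pos: [0.5115, -0.2018, 0.2848]
tool_rot: [0.738, 0.604, 0.191, 0.234]
ft_force: [-0.6, -0.1, -3.1]
grip_width: 0.0112
```

Run:
```python
from h import *
print(bot.get_obs()['ft_force'],bot.get_obs()['ft_torque'],bot.get_obs()['eef_pos'])
im,d,c=grab('wrist','w4'); cv2.imwrite('pics/w4b.png',cv2.resize(im,(768,576))[:,:,::-1])
print(bot.get_obs()['ft_force'])
im,d,c=grab('side','s4'); cv2.imwrite('pics/s4b.png',cv2.resize(im[95:220,230:350],None,fx=4,fy=4)[:,:,::-1])
```

```text
[-0.6185523  -0.07624047 -3.08047283] [0.20011403 0.93156878 0.01943222] [ 0.51145865 -0.20183676  0.2848459 ]
[ 0.42211484 -0.64997316 -3.15732729]
```

View pics/w4b.png

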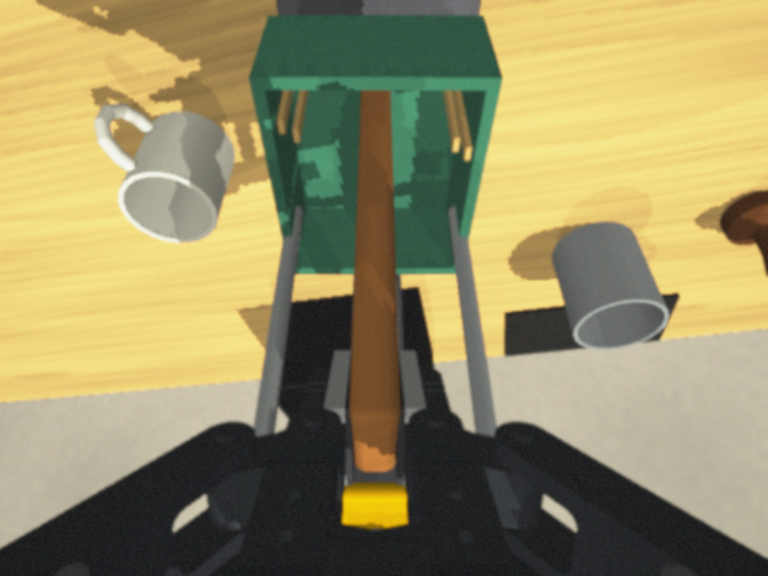

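View pics/s4b.png

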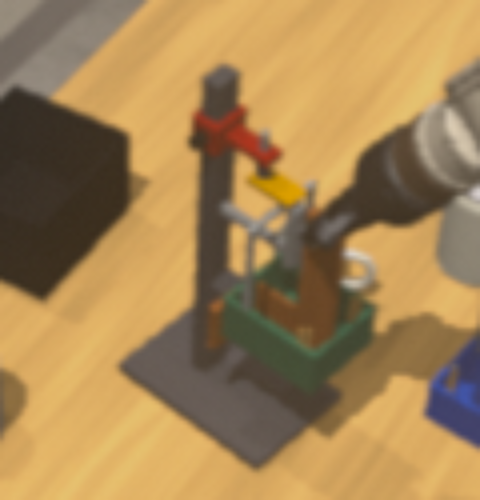

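The weight (about 3.3 N) is carried and the box hasn't shifted in the wrist image, so it hasn't tipped. Contact with the keeper should come at z≈0.297. I continue slowly.

jog_arm(jaw=[1,1,1,1,1,1,1,1], linear=[[0,0.0006,-0.0008],[0,0.0011,-0.0016],[0,0.0017,-0.0025],[0,0.0023,-0.0033],[0,0.0029,-0.0041],[0,0.0034,-0.0049],[0,0.004,-0.0057],[0,0.004,-0.0057]], delta_rot=[[0,0,0],[0,0,0],[0,0,0],[0,0,0],[0,0,0],[0,0,0],[0,0,0],[0,0,0]])

```text
clock: 6.4
eef_pos: [0.5112, -0.2017, 0.2912]
tool_rot: [0.738, 0.604, 0.19, 0.233]
ft_force: [0.6, 0.0, -2.3]
grip_width: 0.0113
```

jog_arm(jaw=[1,1,1,1,1,1,1,1], linear=[[0,0.0003,-0.0004],[0,0.0006,-0.0008],[0,0.0009,-0.0012],[0,0.0011,-0.0016],[0,0.0011,-0.0016],[0,0.0011,-0.0016],[0,0.0011,-0.0016],[0,0.0011,-0.0016]], delta_rot=[[0,0,0],[0,0,0],[0,0,0],[0,0,0],[0,0,0],[0,0,0],[0,0,0],[0,0,0]])

```text
clock: 7.07
eef_pos: [0.511, -0.2016, 0.2927]
tool_rot: [0.738, 0.604, 0.19, 0.233]
ft_force: [-0.6, 0.5, -2.8]
grip_width: 0.0112
```

jog_arm(jaw=[1,1,1,1,1,1,1,1], linear=[[0,0.0003,-0.0004],[0,0.0006,-0.0008],[0,0.0009,-0.0012],[0,0.0011,-0.0016],[0,0.0011,-0.0016],[0,0.0011,-0.0016],[0,0.0011,-0.0016],[0,0.0011,-0.0016]], delta_rot=[[0,0,0],[0,0,0],[0,0,0],[0,0,0],[0,0,0],[0,0,0],[0,0,0],[0,0,0]])

```text
clock: 7.73
eef_pos: [0.511, -0.2016, 0.2947]
tool_rot: [0.738, 0.604, 0.19, 0.233]
ft_force: [-0.2, 0.3, -3.9]
grip_width: 0.0112
```

jog_arm(jaw=[1,1,1,1,1,1,1,1], linear=[[0,0.0003,-0.0004],[0,0.0006,-0.0008],[0,0.0009,-0.0012],[0,0.0011,-0.0016],[0,0.0011,-0.0016],[0,0.0011,-0.0016],[0,0.0011,-0.0016],[0,0.0011,-0.0016]], delta_rot=[[0,0,0],[0,0,0],[0,0,0],[0,0,0],[0,0,0],[0,0,0],[0,0,0],[0,0,0]])

```text
clock: 8.4
eef_pos: [0.511, -0.2016, 0.2966]
tool_rot: [0.738, 0.604, 0.19, 0.233]
ft_force: [-0.5, 0.1, -3.4]
grip_width: 0.0112
```

jog_arm(jaw=[1,1,1,1,1,1,1,1], linear=[[0,0.0003,-0.0004],[0,0.0006,-0.0008],[0,0.0009,-0.0012],[0,0.0009,-0.0012],[0,0.0009,-0.0012],[0,0.0009,-0.0012],[0,0.0009,-0.0012],[0,0.0009,-0.0012]], delta_rot=[[0,0,0],[0,0,0],[0,0,0],[0,0,0],[0,0,0],[0,0,0],[0,0,0],[0,0,0]])

```text
clock: 9.07
eef_pos: [0.511, -0.2016, 0.2981]
tool_rot: [0.738, 0.604, 0.19, 0.233]
ft_force: [0.0, 0.4, -3.5]
grip_width: 0.0115
```

jog_arm(jaw=[1,1,1,1,1,1,1,1], linear=[[0,0.0003,-0.0004],[0,0.0006,-0.0008],[0,0.0009,-0.0012],[0,0.0009,-0.0012],[0,0.0009,-0.0012],[0,0.0009,-0.0012],[0,0.0009,-0.0012],[0,0.0009,-0.0012]], delta_rot=[[0,0,0],[0,0,0],[0,0,0],[0,0,0],[0,0,0],[0,0,0],[0,0,0],[0,0,0]])

```text
clock: 9.73
eef_pos: [0.511, -0.2016, 0.2994]
tool_rot: [0.738, 0.604, 0.19, 0.233]
ft_force: [0.7, 0.1, -5.0]
grip_width: 0.0113
```

Run:
```python
from h import *
F=[]
o=bot.get_obs();print(o['clock'],o['ft_force'].round(2),o['ft_torque'].round(3),o['eef_pos'])
```

```text
9.7333 [ 0.71  0.11 -5.02] [ 0.23   1.208 -0.024] [ 0.51098095 -0.20157393  0.2994154 ]
```

Contact: Fz went from −3.4 to −5.0 at z=0.2994. Next I press up gently to about 8 N of keeper force.

jog_arm(jaw=[1,1,1,1,1,1,1,1], linear=[[0,0.0003,-0.0004],[0,0.0006,-0.0008],[0,0.0009,-0.0012],[0,0.0009,-0.0012],[0,0.0009,-0.0012],[0,0.0009,-0.0012],[0,0.0009,-0.0012],[0,0.0009,-0.0012]], delta_rot=[[0,0,0],[0,0,0],[0,0,0],[0,0,0],[0,0,0],[0,0,0],[0,0,0],[0,0,0]])

```text
clock: 10.4
eef_pos: [0.511, -0.2016, 0.3008]
tool_rot: [0.738, 0.604, 0.19, 0.233]
ft_force: [1.2, -0.8, -7.9]
grip_width: 0.0113
```

Run:
```python
from h import *
o=bot.get_obs();print(o['clock'],o['ft_force'].round(2),o['ft_torque'].round(3),o['eef_pos'])
```

```text
10.4 [ 1.25 -0.84 -7.89] [0.288 1.421 0.027] [ 0.51095271 -0.20156515  0.30081671]
```

jog_arm(jaw=[1,1,1,1,1,1,1,1], linear=[[0,0.0003,-0.0004],[0,0.0006,-0.0008],[0,0.0009,-0.0012],[0,0.0009,-0.0012],[0,0.0009,-0.0012],[0,0.0009,-0.0012],[0,0.0009,-0.0012],[0,0.0009,-0.0012]], delta_rot=[[0,0,0],[0,0,0],[0,0,0],[0,0,0],[0,0,0],[0,0,0],[0,0,0],[0,0,0]])

```text
clock: 11.07
eef_pos: [0.5109, -0.2016, 0.3022]
tool_rot: [0.738, 0.604, 0.19, 0.233]
ft_force: [1.2, -0.9, -10.3]
grip_width: 0.0114
```

Run:
```python
from h import *
o=bot.get_obs();print(o['clock'],o['ft_force'].round(2),o['ft_torque'].round(3),o['eef_pos'])
im,d,c=grab('wrist','w5'); o=bot.get_obs();print(o['ft_force'].round(2)); cv2.imwrite('pics/w5b.png',cv2.resize(im,(768,576))[:,:,::-1])
```

```text
11.0667 [  1.17  -0.86 -10.28] [ 0.246  1.736 -0.095] [ 0.5109281  -0.20156298  0.30223936]
[  1.42  -0.72 -10.25]
```

View pics/w5b.png

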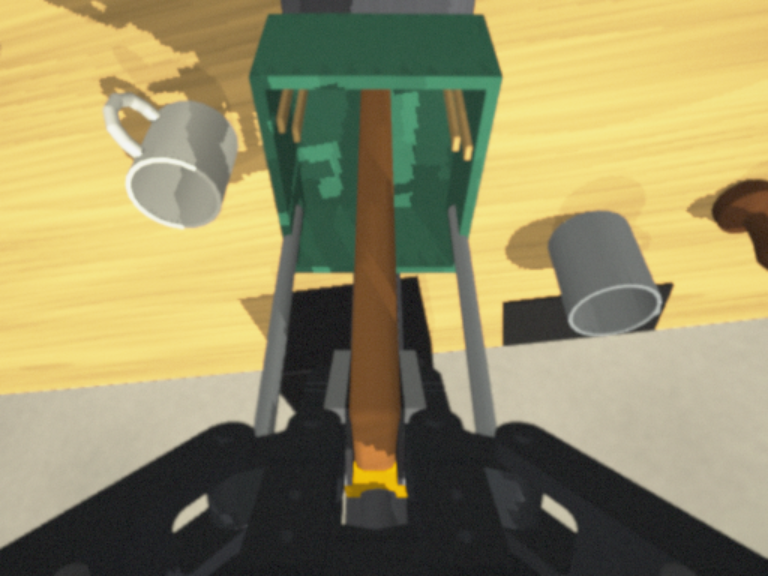

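No tipping (the box is unchanged in the image). The keeper is at about 7 N, or 3 mm. I add 0.5 mm, then start drawing out along −x.

jog_arm(jaw=[1,1,1,1,1,1,1,1], linear=[[0,0.0003,-0.0005],[0,-0.0005,-0.0011],[0,-0.0014,-0.0017],[0,-0.0022,-0.0022],[0,-0.003,-0.0028],[0,-0.0038,-0.0034],[0,-0.0046,-0.004],[0,-0.0046,-0.004]], delta_rot=[[0,0,0],[0,0,0],[0,0,0],[0,0,0],[0,0,0],[0,0,0],[0,0,0],[0,0,0]])

```text
clock: 11.78
eef_pos: [0.5055, -0.2004, 0.3033]
tool_rot: [0.738, 0.604, 0.191, 0.233]
ft_force: [5.6, -0.8, -12.9]
grip_width: 0.011
```

Run:
```python
from h import *
o=bot.get_obs();print(o['clock'],o['ft_force'].round(2),o['ft_torque'].round(3),o['eef_pos'])
```

```text
11.7833 [  5.63  -0.84 -12.91] [ 0.268  1.47  -0.04 ] [ 0.50554075 -0.20035033  0.30328459]
```

Now pressing about 9.5 N vertically plus sliding friction, total about 11 N. I ease down 0.5 mm while drawing on.

jog_arm(jaw=[1,1,1,1,1,1,1,1], linear=[[0,-0.0003,0.0004],[0,-0.0011,-0.0002],[0,-0.002,-0.0008],[0,-0.0028,-0.0013],[0,-0.0036,-0.0019],[0,-0.0044,-0.0025],[0,-0.0052,-0.0031],[0,-0.0052,-0.0031]], delta_rot=[[0,0,0],[0,0,0],[0,0,0],[0,0,0],[0,0,0],[0,0,0],[0,0,0],[0,0,0]])

```text
clock: 12.45
eef_pos: [0.4996, -0.1992, 0.303]
tool_rot: [0.738, 0.604, 0.191, 0.233]
ft_force: [4.5, -2.0, -11.9]
grip_width: 0.0111
```

Run:
```python
from h import *
o=bot.get_obs();print(o['clock'],o['ft_force'].round(2),o['ft_torque'].round(3),o['eef_pos'])
```

```text
12.45 [  4.46  -1.96 -11.88] [ 0.298  1.505 -0.022] [ 0.49964573 -0.19917608  0.30299993]
```

jog_arm(jaw=[1,1,1,1,1,1,1,1], linear=[[0,-0.0008,-0.0006],[0,-0.0017,-0.0011],[0,-0.0025,-0.0017],[0,-0.0033,-0.0023],[0,-0.0041,-0.0029],[0,-0.005,-0.0034],[0,-0.0057,-0.004],[0,-0.0065,-0.0046]], delta_rot=[[0,0,0],[0,0,0],[0,0,0],[0,0,0],[0,0,0],[0,0,0],[0,0,0],[0,0,0]])

```text
clock: 13.12
eef_pos: [0.4913, -0.1976, 0.3032]
tool_rot: [0.738, 0.604, 0.19, 0.233]
ft_force: [-0.9, 0.3, -8.5]
grip_width: 0.0111
```

Run:
```python
from h import *
o=bot.get_obs();print(o['clock'],o['ft_force'].round(2),o['ft_torque'].round(3),o['eef_pos'])
```

```text
13.1167 [-0.95  0.3  -8.45] [ 0.43   1.894 -0.01 ] [ 0.49125786 -0.19760445  0.30319251]
```

jog_arm(jaw=[1,1,1,1,1,1,1,1], linear=[[0,-0.0008,-0.0006],[0,-0.0017,-0.0011],[0,-0.0025,-0.0017],[0,-0.0041,-0.0029],[0,-0.0057,-0.004],[0,-0.0074,-0.0052],[0,-0.009,-0.0063],[0,-0.0098,-0.0069]], delta_rot=[[0,0,0],[0,0,0],[0,0,0],[0,0,0],[0,0,0],[0,0,0],[0,0,0],[0,0,0]])

```text
clock: 13.78
eef_pos: [0.4797, -0.1953, 0.3033]
tool_rot: [0.738, 0.604, 0.19, 0.233]
ft_force: [-0.7, -0.2, -3.7]
grip_width: 0.0113
```

Run:
```python
from h import *
o=bot.get_obs();print(o['clock'],o['ft_force'].round(2),o['ft_torque'].round(3),o['eef_pos'])
im,d,c=grab('wrist','w6'); cv2.imwrite('pics/w6b.png',cv2.resize(im,(768,576))[:,:,::-1])
```

```text
13.7833 [-0.7  -0.22 -3.66] [ 0.188  0.972 -0.048] [ 0.47970475 -0.19533748  0.30333092]
```

View pics/w6b.png

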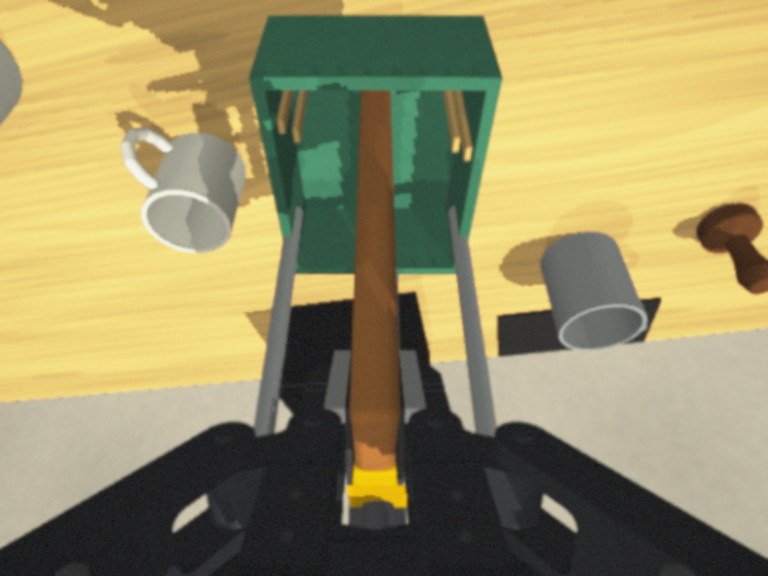

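Released: Fz is back to the weight alone and the caddy is still level. Now I draw straight out another 80 mm.

jog_arm(jaw=[1,1,1,1,1,1,1,1], linear=[[0,-0.004,-0.0028],[0,-0.0098,-0.0069],[0,-0.018,-0.0126],[0,-0.027,-0.0189],[0,-0.037,-0.026],[0,-0.047,-0.033],[0,-0.057,-0.04],[0,-0.0654,-0.0459]], delta_rot=[[0,0,0],[0,0,0],[0,0,0],[0,0,0],[0,0,0],[0,0,0],[0,0,0],[0,0,0]])

```text
clock: 14.5
eef_pos: [0.3997, -0.1791, 0.3027]
tool_rot: [0.738, 0.604, 0.19, 0.233]
ft_force: [-0.7, 0.2, -3.0]
grip_width: 0.0112
```

Run:
```python
from h import *
# bay estimate from both views; grip point = bay -20u, +155
for n,(S,o) in {'side':((316,45,497,182,222,464,40,308),(160,245)),'top':((113,66,414,118,380,309,70,256),(145,160))}.items(): pass
# tray outer centre ~ (x 0, y +51) from origin
yaw=-7.2
for cen in ([.6143,.3125],[.6154,.3032]):
    b=R.from_euler('z',yaw,degrees=True).apply([0,-.051,0])[:2]+cen; print('bay',b)
rel([.43,.10,.36],target(-9,35)); print(bot.get_obs()['joint_pos'].round(2))
```

```text
bay [0.60790801 0.26190215]
bay [0.60900801 0.25260215]
t 14.5 at [ 0.3997 -0.1791  0.3027] F [-0.67  0.19 -3.02] w 0.0112
linear mm [279.5  12.2 -61.8] rot deg [ 0.01  1.43 -1.93]
[-0.55 -0.33 -0.57  0.75  0.2  -0.29]
```

jog_arm(jaw=[1,1,1,1,1,1,1,1], linear=[[0.015,0.003,-0.004],[0.04,0.007,-0.008],[0.07,0.01,-0.012],[0.1,0.012,-0.016],[0.13,0.014,-0.02],[0.16,0.016,-0.024],[0.19,0.017,-0.027],[0.22,0.017,-0.028]], delta_rot=[[0,0,0],[0,0,0],[0,0,0],[0,0,0],[0,0,0],[0,0,0],[0,0,0],[0,0,0]])

```text
clock: 15.17
eef_pos: [0.4422, 0.0381, 0.3367]
tool_rot: [0.737, 0.604, 0.192, 0.233]
ft_force: [0.6, -0.7, -2.8]
grip_width: 0.0115
```

jog_arm(jaw=[1,1,1,1,1,1,1,1], linear=[[0.01,0,0],[0.02,0,0],[0.025,0,0],[0.025,0,0],[0.025,0,0],[0.025,0,0],[0.025,0,0],[0.025,0,0]], delta_rot=[[0,0,0],[0,0,0],[0,0,0],[0,0,0],[0,0,0],[0,0,0],[0,0,0],[0,0,0]])

```text
clock: 15.83
eef_pos: [0.4475, 0.0603, 0.3355]
tool_rot: [0.738, 0.604, 0.19, 0.233]
ft_force: [0.2, -0.6, -2.7]
grip_width: 0.0113
```

Run:
```python
from h import *
o=bot.get_obs();print(o['eef_pos'],o['joint_pos'].round(2))
im,d,c=grab('wrist','w7'); cv2.imwrite('pics/w7b.png',cv2.resize(im,(768,576))[:,:,::-1])
```

```text
[0.44754939 0.06028774 0.33546061] [ 0.31 -0.29 -0.45  0.86 -0.29  0.43]
```

View pics/w7b.png

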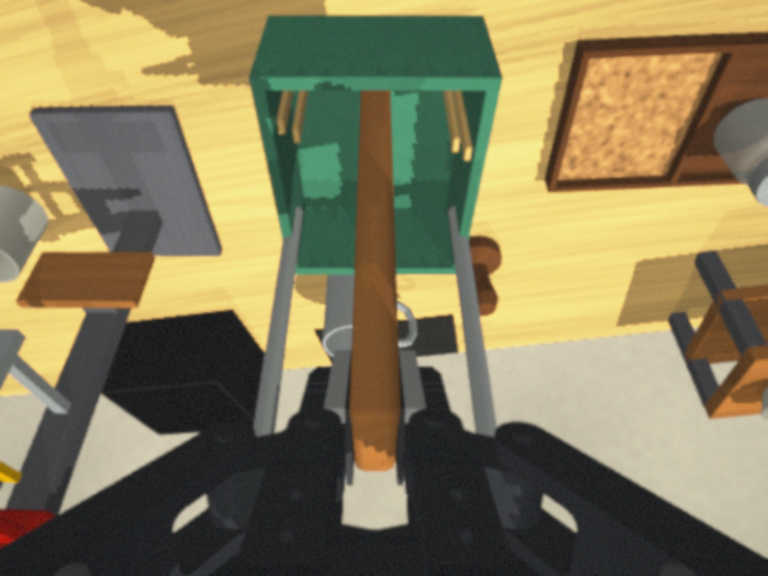

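The bay is visible at (640,120): rim corners at about (580,41) and (549,190), divider at (700,115).

Run:
```python
from h import *
im,P=cloud('w7'); c=load('w7')[2]; hsv=cv2.cvtColor(im,cv2.COLOR_RGB2HSV).astype(int); H,S,V=hsv[...,0],hsv[...,1],hsv[...,2]
v,u=np.mgrid[:384,:512]; reg=(u>355)&(v<135)&(v>15)
cork=reg&(P[...,2]<.03)&(P[...,2]>-.01)&(H>8)&(H<18)&(S>90)&(V>125)&(P[...,0]>.5)
cork=cv2.morphologyEx(cork.astype(np.uint8),cv2.MORPH_OPEN,np.ones((3,3)))
n,l,s,_=cv2.connectedComponentsWithStats(cork);print(s[1:]); 
for k in range(1,n):
    if s[k,4]>800:
        vv,uu=np.nonzero(l==k); q=plane(c,np.c_[uu,vv],.008); print('cork',cv2.minAreaRect((q[:,:2]*1000).astype(np.float32)),'depthz',np.nanmedian(P[l==k][:,2]))
q=plane(c,np.array([[579,40],[547,190]])*512/768-.17,.02);print('outer corners',q.round(4), np.linalg.norm(q[1]-q[0]),np.degrees(np.arctan2(*(q[1]-q[0])[[1,0]])))
uu=q[1]-q[0];uu/=np.linalg.norm(uu); print('bay from corners',(q.mean(0)+.062*np.array([-uu[1],uu[0],0])).round(4))
b=im[15:140,350:512]; cv2.imwrite('pics/bay7.png',cv2.resize(b,None,fx=4.5,fy=4.5,interpolation=cv2.INTER_CUBIC)[:,:,::-1])
```

```text
[[ 371   34  109   86 5869]]
cork ((613.7998657226562, 259.52996826171875), (109.27383422851562, 128.22984313964844), 82.26019287109375) depthz 0.008197582443057516
outer corners [[0.5217 0.2023 0.02  ]
 [0.6707 0.1873 0.02  ]] 0.14971555057683889 -5.757203615561491
bay from corners [0.6024 0.2565 0.02  ]
```

View pics/bay7.png

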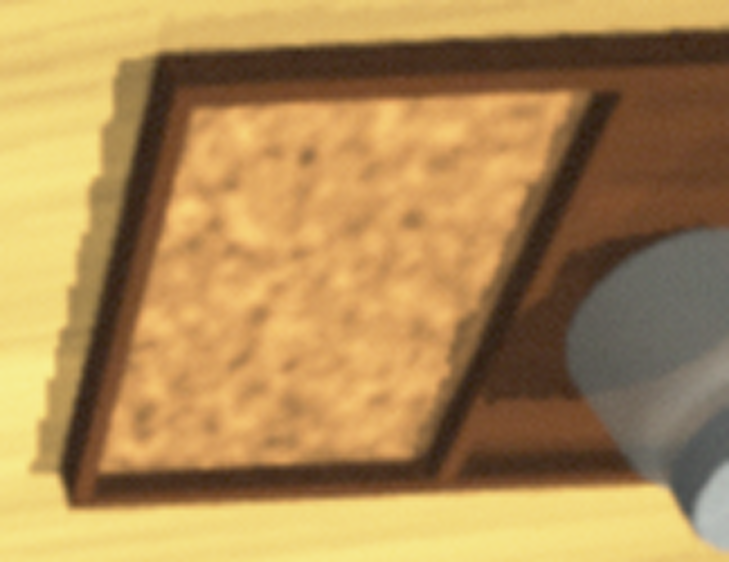

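Run:
```python
from h import *
c=load('w7')[2]
px=lambda a:np.array(a)/4.5+[350,15]-.39
A=plane(c,px([[190,103],[592,92],[190,103],[100,472]]),.02); B=plane(c,px([[100,472],[418,462],[590,95],[424,460]]),.008)
near,left,far,right=A[:2,:2],A[2:,:2],B[:2,:2],B[2:,:2]
for n,l in zip('near left far right'.split(),(near,left,far,right)): print(n,l.round(4).tolist(),np.degrees(np.arctan2(*(l[1]-l[0])[::-1])).round(1))
yaw=np.radians(-7); u=np.array([np.cos(yaw),np.sin(yaw)]);v=np.array([-u[1],u[0]])
d=lambda l,w:(l@w).mean()
print('len x',d(far,u)-d(near,u),'y',d(right,v)-d(left,v)); ctr=u*(d(far,u)+d(near,u))/2+v*(d(right,v)+d(left,v))/2; print('bay',ctr)
# caddy in hand: level check from box rim depth & TCP->caddy
im,P=cloud('w7'); hsv=cv2.cvtColor(im,cv2.COLOR_RGB2HSV).astype(int)
g=(hsv[...,0]>60)&(hsv[...,0]<85)&(hsv[...,1]>80)&(P[...,2]<.4)&(P[...,2]>.1)
q=P[g]; zr=np.percentile(q[:,2],95); q=q[np.abs(q[:,2]-zr)<.006]
print(zr,cv2.minAreaRect((q[:,:2]*1000).astype(np.float32)))
for a in (40,400),: pass
def med(u0,v0):
    u0=int(u0*512/768);v0=int(v0*512/768); return np.nanmedian(P[v0-1:v0+2,u0-1:u0+2].reshape(-1,3),0).round(4)
for p in [(262,83),(375,84),(488,83),(278,180),(488,130),(372,430),(374,455)]: print(p,med(*p))
for p in [(270,24),(480,24),(264,70),(484,70),(375,24),(375,70)]: print('front face',p,med(*p))
```

```text
near [[0.5365, 0.2107], [0.5518, 0.3148]] 81.6
left [[0.5365, 0.2107], [0.659, 0.197]] -6.4
far [[0.67, 0.2005], [0.6855, 0.3051]] 81.6
right [[0.5601, 0.3218], [0.685, 0.3069]] -6.8
len x 0.13380556099855156 y 0.11273652978902088
bay [0.61108598 0.25897538]
0.2300411635383627 ((460.9574279785156, 57.32832336425781), (88.99262237548828, 111.62623596191406), 78.86432647705078)
(262, 83) [0.4013 0.0276 0.2298]
(375, 84) [0.4104 0.0674 0.2299]
(488, 83) [0.4177 0.107  0.2294]
(278, 180) [0.4456 0.0177 0.2293]
(488, 130) [0.4367 0.1062 0.2302]
(372, 430) [0.4276 0.0631 0.3498]
(374, 455) [0.446  0.0599 0.3497]
front face (270, 24) [0.399  0.0258 0.1885]
front face (480, 24) [0.4158 0.1099 0.1882]
front face (264, 70) [0.3991 0.0291 0.2245]
front face (484, 70) [0.4152 0.1062 0.2239]
front face (375, 24) [0.4074 0.068  0.1884]
front face (375, 70) [0.4071 0.068  0.2252]
```

Run:
```python
from h import *
rel([.5973,.261,.26],target(-7.1,35))
```

```text
t 15.8833 at [0.4476 0.0604 0.3355] F [ 0.48 -0.65 -3.52] w 0.0111
linear mm [226.4  44.3 123. ] rot deg [ 0.03  2.54 -3.53]
```

jog_arm(jaw=[1,1,1,1,1,1,1,1], linear=[[0.015,0.003,0.008],[0.04,0.008,0.022],[0.07,0.014,0.038],[0.1,0.02,0.054],[0.13,0.025,0.07],[0.16,0.031,0.087],[0.19,0.037,0.103],[0.21,0.041,0.114]], delta_rot=[[0,0.2,-0.2],[0,0.5,-0.7],[0,0.8,-1.1],[0,1.1,-1.6],[0,1.5,-2],[0,1.8,-2.5],[0,2.1,-3],[0,2.5,-3.5]])

```text
clock: 16.55
eef_pos: [0.5877, 0.2496, 0.2638]
tool_rot: [0.714, 0.632, 0.199, 0.225]
ft_force: [0.1, 0.4, -3.1]
grip_width: 0.0109
```

jog_arm(jaw=[1,1,1,1,1,1,1,1], linear=[[0.008,0.001,0.004],[0.014,0.003,0.007],[0.016,0.003,0.009],[0.016,0.003,0.009],[0.016,0.003,0.009],[0.016,0.003,0.009],[0.016,0.003,0.009],[0.016,0.003,0.009]], delta_rot=[[0,0,0],[0,0,0],[0,0,0],[0,0,0],[0,0,0],[0,0,0],[0,0,0],[0,0,0]])

```text
clock: 17.22
eef_pos: [0.5956, 0.2618, 0.2605]
tool_rot: [0.715, 0.631, 0.2, 0.226]
ft_force: [0.6, 0.9, -3.0]
grip_width: 0.0114
```

Run:
```python
from h import *
rel([.5973,.261,.18],target(-7.1,35))
grab('wrist','w8');im,P=cloud('w8'); cv2.imwrite('pics/w8b.png',cv2.resize(im,(768,576))[:,:,::-1])
def med(u0,v0):
    u0=int(u0*512/768);v0=int(v0*512/768); return np.nanmedian(P[v0-1:v0+2,u0-1:u0+2].reshape(-1,3),0).round(4)
for p in [(262,83),(375,84),(488,83),(488,130),(375,24),(375,70)]: print(p,med(*p))
```

```text
t 17.2167 at [0.5956 0.2618 0.2605] F [ 0.62  0.92 -2.95] w 0.0114
linear mm [ -0.6 -44.8  66.9] rot deg [ 0.07 -0.01 -0.01]
(262, 83) [0.5519 0.2259 0.1545]
(375, 84) [0.5578 0.2662 0.1547]
(488, 83) [0.5622 0.3063 0.1546]
(488, 130) [0.5816 0.307  0.1548]
(375, 24) [0.5547 0.2666 0.1142]
(375, 70) [0.5548 0.2666 0.1504]
```

View pics/w8b.png

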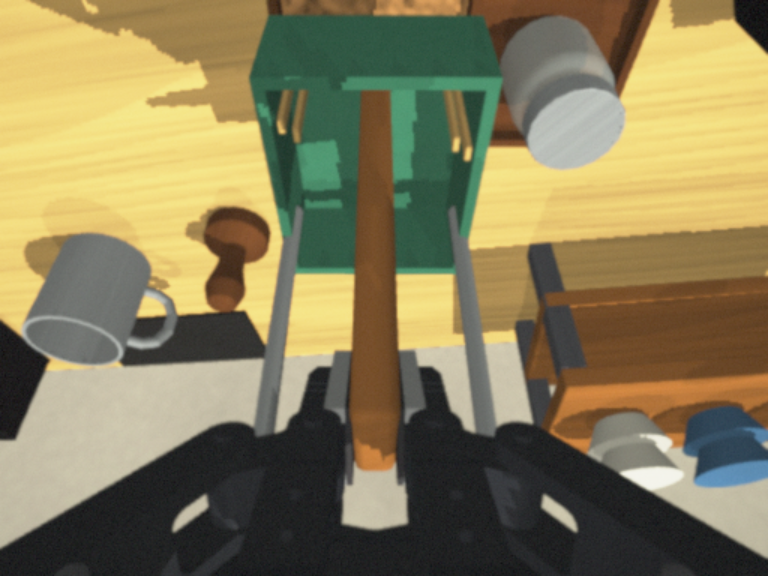

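The caddy is level over the bay: box front at x=0.5548, giving a centre of (0.6094, 0.2599) against the bay's (0.611, 0.259). The jar stays clear to the right at (560,90). Descend.

jog_arm(jaw=[1,1,1,1,1,1,1,1], linear=[[-0.0006,-0.006,0.009],[-0.0006,-0.014,0.0208],[-0.0006,-0.022,0.0327],[-0.0006,-0.03,0.0446],[-0.0006,-0.037,0.055],[-0.0006,-0.043,0.0639],[-0.0006,-0.048,0.0714],[-0.0006,-0.0505,0.0751]], delta_rot=[[0,0,0],[0,0,0],[0,0,0],[0,0,0],[0,0,0],[0,0,0],[0,0,0],[0,0,0]])

```text
clock: 17.93
eef_pos: [0.5967, 0.261, 0.1677]
tool_rot: [0.715, 0.632, 0.198, 0.225]
ft_force: [0.2, -0.8, -4.2]
grip_width: 0.0112
```

jog_arm(jaw=[1,1,1,1,1,1,1,1], linear=[[0,-0.0006,0.0008],[0,-0.0011,0.0016],[0,-0.0017,0.0025],[0,-0.0023,0.0033],[0,-0.0026,0.0037],[0,-0.0026,0.0037],[0,-0.0026,0.0037],[0,-0.0026,0.0037]], delta_rot=[[0,0,0],[0,0,0],[0,0,0],[0,0,0],[0,0,0],[0,0,0],[0,0,0],[0,0,0]])

```text
clock: 18.6
eef_pos: [0.5974, 0.2615, 0.165]
tool_rot: [0.715, 0.631, 0.199, 0.226]
ft_force: [-0.1, -0.0, -3.8]
grip_width: 0.0114
```

Run:
```python
from h import *
rel([.5973,.261,.1635],target(-7.1,35))
grab('wrist','w9');im,P=cloud('w9'); cv2.imwrite('pics/w9b.png',cv2.resize(im,(768,576))[:,:,::-1])
def med(u0,v0):
    u0=int(u0*512/768);v0=int(v0*512/768); return np.nanmedian(P[v0-1:v0+2,u0-1:u0+2].reshape(-1,3),0).round(4)
for p in [(262,83),(375,84),(488,83),(488,130),(375,24),(375,70)]: print(p,med(*p))
```

```text
t 18.6 at [0.5974 0.2615 0.165 ] F [-0.06 -0.   -3.83] w 0.0114
linear mm [-0.5 -0.9  1.2] rot deg [ 0.04 -0.01  0.03]
(262, 83) [0.5536 0.2257 0.0592]
(375, 84) [0.5595 0.2659 0.0593]
(488, 83) [0.564  0.3059 0.0591]
(488, 130) [0.5833 0.3067 0.0595]
(375, 24) [0.5563 0.2663 0.019 ]
(375, 70) [0.5566 0.2663 0.0547]
```

View pics/w9b.png

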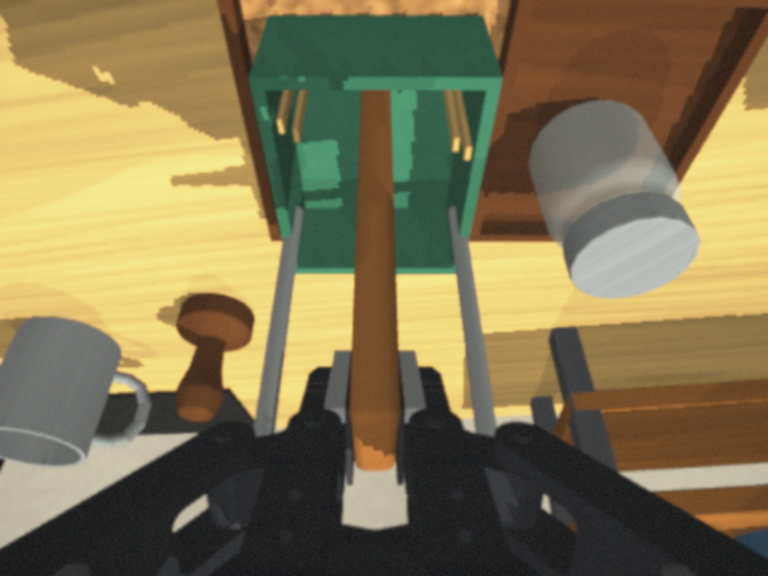

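The box is centred between the left rim (240) and the divider (505), its rim is level at z≈0.0593, and it stands about 1 mm above the floor. Lower until it touches.

jog_arm(jaw=[1,1,1,1,1,1,1,1], linear=[[0,-0.0002,0.0003],[0,-0.0004,0.0006],[0,-0.0006,0.0008],[0,-0.0007,0.001],[0,-0.0007,0.001],[0,-0.0007,0.001],[0,-0.0007,0.001],[0,-0.0007,0.001]], delta_rot=[[0,0,0],[0,0,0],[0,0,0],[0,0,0],[0,0,0],[0,0,0],[0,0,0],[0,0,0]])

```text
clock: 19.32
eef_pos: [0.5974, 0.2615, 0.1636]
tool_rot: [0.715, 0.631, 0.199, 0.226]
ft_force: [0.0, -0.2, -1.6]
grip_width: 0.0113
```

Touching: the weight is coming off (−3.8 → −1.6 N). A further 0.5 mm, then open slowly.

jog_arm(jaw=[1,1,1,1,1,1,1,1], linear=[[0,-0.0002,0.0002],[0,-0.0003,0.0004],[0,-0.0003,0.0004],[0,-0.0003,0.0004],[0,-0.0003,0.0004],[0,-0.0003,0.0004],[0,-0.0003,0.0004],[0,-0.0003,0.0004]], delta_rot=[[0,0,0],[0,0,0],[0,0,0],[0,0,0],[0,0,0],[0,0,0],[0,0,0],[0,0,0]])

```text
clock: 19.98
eef_pos: [0.5976, 0.2617, 0.1635]
tool_rot: [0.715, 0.631, 0.2, 0.226]
ft_force: [-2.2, 0.5, 1.8]
grip_width: 0.0116
```

jog_arm(jaw=[0.85,0.75,0.65,0.6,0.6,0.6,0.6,0.6], linear=[[0,0,0],[0,0,0],[0,0,0],[0,0,0],[0,0,0],[0,0,0],[0,0,0],[0,0,0]], delta_rot=[[0,0,0],[0,0,0],[0,0,0],[0,0,0],[0,0,0],[0,0,0],[0,0,0],[0,0,0]])

```text
clock: 20.65
eef_pos: [0.5973, 0.2614, 0.163]
tool_rot: [0.715, 0.631, 0.199, 0.226]
ft_force: [0.7, -0.2, 0.1]
grip_width: 0.0338
```

Run:
```python
from h import *
o=bot.get_obs();print(o['eef_pos'],o['ft_force'].round(2),o['grip_width'])
grab('wrist','w10');im,P=cloud('w10'); cv2.imwrite('pics/w10b.png',cv2.resize(im,(768,576))[:,:,::-1])
```

```text
[0.59732958 0.26140509 0.16297152] [ 0.7  -0.15  0.08] 0.033794399439542135
```

View pics/w10b.png

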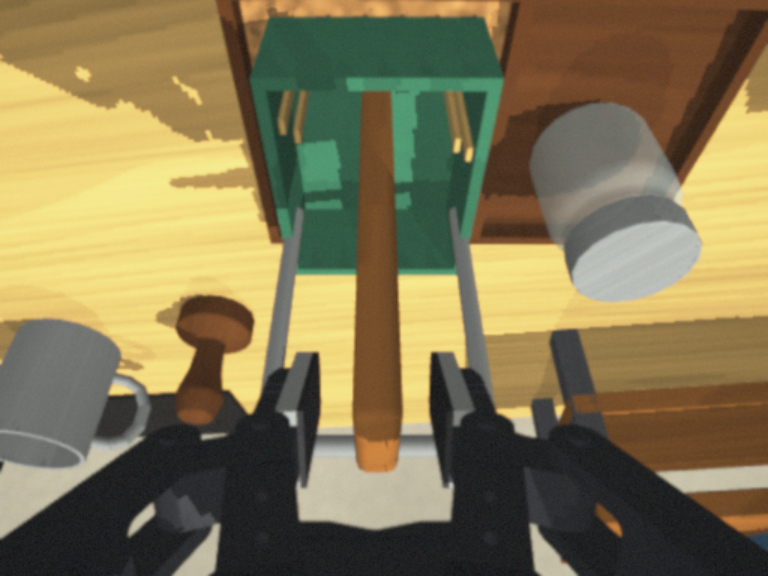

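Released: the fin (377) is centred between the open fingers and nothing moved. Retreat straight back along the tool.

jog_arm(jaw=[0.6,0.6,0.6,0.6,0.6,0.6,0.6,0.6], linear=[[0,0,-0.005],[0,0,-0.015],[0,0,-0.03],[0,0,-0.05],[0,0,-0.07],[0,0,-0.09],[0,0,-0.11],[0,0,-0.12]], delta_rot=[[0,0,0],[0,0,0],[0,0,0],[0,0,0],[0,0,0],[0,0,0],[0,0,0],[0,0,0]])

```text
clock: 21.37
eef_pos: [0.5285, 0.2708, 0.2648]
tool_rot: [0.714, 0.631, 0.201, 0.226]
ft_force: [0.9, 0.0, 1.3]
grip_width: 0.0343
```

jog_arm(jaw=[0.6,0.6,0.6,0.6,0.6,0.6,0.6,0.6], linear=[[0,0,-0.01],[0,0,-0.02],[0,0,-0.03],[0,0,-0.03],[0,0,-0.03],[0,0,-0.03],[0,0,-0.03],[0,0,-0.03]], delta_rot=[[0,0,0],[0,0,0],[0,0,0],[0,0,0],[0,0,0],[0,0,0],[0,0,0],[0,0,0]])

```text
clock: 22.03
eef_pos: [0.5119, 0.2718, 0.2848]
tool_rot: [0.715, 0.632, 0.198, 0.226]
ft_force: [-0.1, 0.8, -0.1]
grip_width: 0.0342
```

Run:
```python
from h import *
o=bot.get_obs();print(o['eef_pos'],o['ft_force'].round(2),o['grip_width'])
grab('wrist','w11');im,P=cloud('w11'); cv2.imwrite('pics/w11b.png',cv2.resize(im,(768,576))[:,:,::-1])
hsv=cv2.cvtColor(im,cv2.COLOR_RGB2HSV).astype(int)
b=(P[...,0]>.5)&(P[...,0]<.75)&(P[...,1]>.15)&(P[...,1]<.4)
g=b&(hsv[...,0]>60)&(hsv[...,0]<85)&(hsv[...,1]>80)&(P[...,2]>.052)&(P[...,2]<.066)
q=P[g]; print('rim',cv2.minAreaRect((q[:,:2]*1000).astype(np.float32)),np.percentile(q[:,2],[5,50,95]))
A=np.c_[q[:,:2],np.ones(len(q))]; print('slope',np.linalg.lstsq(A,q[:,2],rcond=None)[0])
grab('top','top11'); im,_,_=load('top11'); cv2.imwrite('pics/t11b.png',cv2.resize(im[140:260,110:380],None,fx=2.9,fy=2.9,interpolation=cv2.INTER_CUBIC)[:,:,::-1])
```

```text
[0.51186307 0.27176094 0.28483813] [-0.12  0.77 -0.05] 0.034212906122738744
rim ((610.1671752929688, 260.29827880859375), (89.50021362304688, 109.69831848144531), 82.70773315429688) [0.05288143 0.05716195 0.05861924]
slope [-0.00526226  0.00123121  0.05940424]
```

View pics/w11b.png

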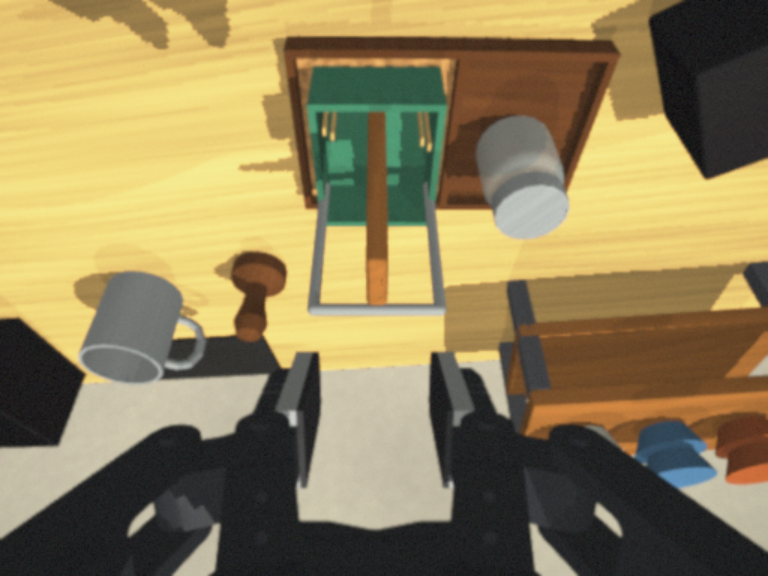

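View pics/t11b.png

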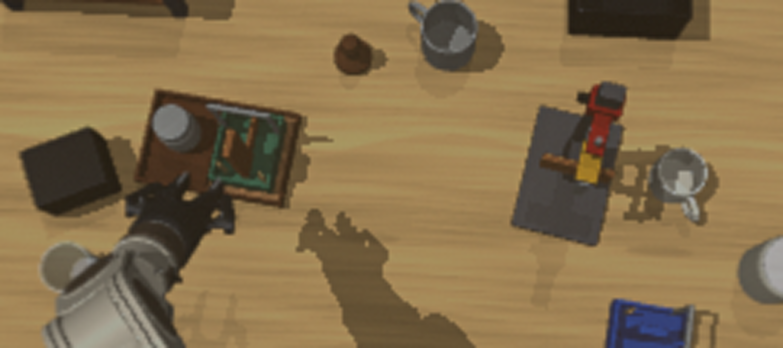

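Both views show the green caddy standing level inside the bay: wrist (375,140), top crop (245,150). The jar, tumbler, cup and the rest are where they were, and the gripper is clear. Handing in.

Run:
```python
from h import *
bot.job_done(); print(bot.get_obs()['clock'])
```

```text
the job is handed in; nothing more can be done
the job is handed in; nothing more can be done
```

I took the green caddy off the hook, set it down in the cork-lined bay, let go, and handed the job in at about 22 s. No verdict is reported.

- **Lift and unhook:** I held the fin with the tool tilted 35° and lifted until I felt the keeper, about 50 mm up. I pressed it up with about 7–9.5 N and drew the caddy out. The highest estimated load on the stand, with sliding friction, was about 11 N (12 N damages it, 14 N fails). The keeper then let go cleanly and only the caddy's weight was left.
- **Placing:** The caddy touched down gently in the bay. I opened the gripper and backed 150 mm away.
- **Last checks:**
  - The caddy's centre is at about (0.610, 0.260), within 2 mm of the bay's measured centre (0.611, 0.259).
  - Its rim slope is about 0.005 rad, and its direction matches the tray's to within about 1°.
  - The wrist force is near zero, and the bystanders visible in the last two pictures look unmoved.

**What disagreed:**
- The side and top cameras differed by about 9 mm on the tray's position, so I placed the caddy by the closer wrist view. There the bay's size matched to within 2 mm.
- My first move call used mm instead of m. Speed limits capped it and it touched nothing.

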